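Tuck a test strip under the contact flap and hold it pressed

TASK

Pull the long-handled steel test strip up out of its caddy, lay it on the sprung bed of the contact stand and slide its front edge squarely and centrally under the lapping hinged flap, about 30 mm in, without lifting the flap. Then press the strip flat so that the bed sinks about half of its travel, gently and without bottoming it hard, and finish while still gripping the handle and holding the strip pressed there. Leave the two rubber stoppers and the vial where they are.

Things in the scene. Friction and masses are not known exactly. Their poses are not given: they have to be found in the camera images.
- strip_mid (a point): Middle of the loose test strip's handle, a black upright bar 20 (x) by 14 (y) standing on the flat steel blade and ending 164 mm above the blade's underside. The point is on the bar's axis, 82 above that underside; z up the bar, +x to the blade's front edge. A foot round the bar, 26 (x) by 30 (y), reaches 12 up. About 200 g. At first the blade lies on the caddy's floor; the bar stands 89 mm above its rim.
- strip_edge (a point): Middle of the blade's front edge, at its underside, 60 mm ahead (+x) of the bar's axis; same axes as strip_mid. The blade is 4 mm thick, 75 long (x: from 60 ahead of the bar's axis to 15 behind it) and 80 wide (y).
- caddy: Fixed white open-topped upright box, 110 x 110 and 80 high, walls and floor 5; origin at the centre of its underside on the bench. Stands to the left or the right of the robot's middle, the contact stand on the other side.
- lap (a point): Fixed point of the contact stand, level with the unpressed bed's top (34 mm above the bench), right below the middle of the flap's free front edge. x points the way the strip slides in under the flap; y along the flap's edge; z up. The grey bed is 110 wide (y), from 85 in front of this point (-x) to 55 beyond. The base reaches from 95 in front to 140 beyond; a white housing 60 high begins 97 beyond.
- flap_edge (a point): Middle of the free front edge of the aluminium flap, at its underside. The flap is a plate 90 (x) by 100 (y) by 4 thick, hinged at its far end, level when down; its underside is then 9 mm above the unpressed bed, right over point lap.
- flap (a joint): Angle of the flap's hinge in rad: 0 down and level, grows as the free edge is lifted. It moves freely and falls back by its weight (90 g).
- bed (a joint): How far the sprung bed is pressed down, in m: 0 up, 0.008 at its stop. It begins to sink at about 2 N and takes 1.5 N more per mm (about 8 N at 0.004).
- bed_front (a point): Middle of the bed's front edge, at its top; sinks with the bed.
- stopper_big_mid (a point): Loose rubber stopper, a tapered plug 40 across and 35 high; its centre. Leave alone.
- stopper_small_mid (a point): Loose rubber stopper, a tapered plug 32 across and 20 high; its centre. Leave alone.
- vial_mid (a point): Loose small capped glass vial, 28 across and 55 high; its centre. Leave alone.
Not all that is in view belongs to the job. What is shaped like the part that bears strip_mid but purple is not meant.

How it is judged (in metres and radians):
On the way, in this order (a step that is already met when the one before it is completed fails the run):
1. the strip is lifted clear out of the caddy (height (world z) of strip_edge above 0.082 m), for 0.1 s.
2. the strip's front edge is tucked under the flap, flat on the bed (x of strip_edge in the frame of lap between 0.015 and 0.045 m and y of strip_edge in the frame of lap between -0.02 and 0.02 m and z of strip_edge in the frame of lap below 0.004 m and angle between the x axis of strip_edge and the x axis of lap, either way round below 0.15 rad), for 0.2 s.
At the end, for the whole second after the job is handed in: The front edge is 15 to 45 mm under the flap, within 20 mm of its middle and 0.15 rad of square; the strip is flat (0.06 rad); it presses the bed with over 3 N, sunk 1.5 to 7.5 mm; the flap is down (under 0.04 rad); the fingers still grip the handle and the strip is still (all of step 2 and angle between strip_edge's own z axis and vertical below 0.06 rad and value of joint bed between 0.0015 and 0.0075 m and contact force between strip and bed above 3 N and value of joint flap below 0.04 rad and contact force between the fingers and strip above 2 N and linear speed of strip below 0.01 m/s); the arm keeps its last pose, push and grip.
It fails at once if the flap is lifted (over 0.08 rad, 7 mm at its edge) (value of joint flap above 0.08 rad).
It fails at once if the strip is pressed on the bed with over 30 N (contact force between strip and bed above 30 N).
It fails at once if the stopper big is moved over 30 mm (distance of stopper_big_mid from where it was at the start of the episode above 0.03 m).
It fails at once if the stopper small is moved over 30 mm (distance of stopper_small_mid from where it was at the start of the episode above 0.03 m).
It fails at once if the vial is moved over 30 mm (distance of vial_mid from where it was at the start of the episode above 0.03 m).
It also fails if it takes over 42 s, if anything falls off the work surface, if the arm or the gripper's body presses on something with over 40 N, if the wrist force passes 120 N, or if a joint passes its speed limit or range.

ROBOT

A 6-joint arm with a two-finger parallel gripper is mounted at the origin on the work surface. World frame = base frame: x ahead of the robot, y to its left, z up, the work surface at z = 0. Lengths are in mm, angles in rad, forces in N, time in s.
With the tool pointing down it reaches from about 300 to 775 mm from the base axis. Payload 14.6 kg.
Tool frame: the origin (TCP) lies between the finger pads; the fingertips stand 19 mm ahead of it and the grasp point (between the pads) is the TCP; x points along the fingers, y is the direction in which the jaws open and shut, and the axes are right-handed (so a half turn about x gives the same grasp; the last joint's range is limited). The gripper opens to 94 mm and grips with 3 to 60 N. Pads are 16 mm wide; open, the fingers measure 119 mm over their backs; the gripper's body (75 mm by 177 mm) begins 78 mm behind the grasp point.
Start: joints at [1.234, 0.3, 1.521, -0, 1.321, -0.067], TCP at [146.594, 530.094, 224.446] pointing down, gripper open.
Joint ranges: [-3.03, 3.03], [-0.79, 2.21], [0.23, 2.52], [-1.04, 4.18], [0, 3.07], [-2.55, 2.55]. Speed limits (rad/s): [2.22, 2.22, 2.57, 3.14, 3.14, 3.14].

INTERFACE

Orientations are given as [roll, pitch, yaw] about the fixed x, y, z axes, in that order (R = Rz(yaw) Ry(pitch) Rx(roll)).
In Python, from cell import manip gives the robot as it stands.
- The arm moves only by the tool jog_arm, never from a script. Its argument "series" is one flat list of numbers, 7 for each row, row after row: the turn, a rotation vector about the world's x, y, z in rad, then the shift along the world's x, y, z in m, then the opening, from -1 (shut) to 1 (fully open). A call has 1 to 20 rows; each row is the pose to reach, as a shift and turn from the pose commanded when the call began; what a row does not reach only later rows make up. A row lasts 1/8 s, in which the tool goes at most 62.5 mm and 10.7 degrees, less where a joint would pass 70% of its speed; a pose out of reach is approached as far as the arm can. A call with a gripper value outside its range is refused whole. The fingers move at their own pace and stop on an object; "squeeze" is the grip in N (left out, the last holds). Time passes only in rows, so rows that repeat a pose let the fingers close. It gives the time, the measured TCP pose, the force and the opening at its end, in the units of the state.
- manip.read_state(): the state, without advancing time (a new reading comes with each control period).
- manip.camera(name): name is "scene" or "top" or "wrist"; returns a dict with "color" (420x560x3 uint8, blue, green, red), "range_z" (420x560 float32, mm along the optical axis (not along the pixel's ray), 0 where there is no reading), "fx", "fy", "cx", "cy" (pixels), "pose" (4x4, takes a point from camera to world coordinates); the wrist camera has in their place "mount" (4x4, takes a point from camera to tool coordinates, whose origin is the TCP and whose axes are the tool frame's). Camera axes: x right, y down, z forward; pixel columns grow to the right and rows downward; lengths in mm; the calibration is good to about 2 mm. A picture is of the moment at which its call begins: read the wrist's pose just before it.
- manip.sign_off(): hands the job in, once; it reports no verdict.
The state is a dict: "clock": time; "joints": joint angles; "qd": joint speeds; "effort": joint torques, N m; "eef_pos": TCP position; "eef_rot": TCP orientation; "wrist_force": force on the tool from outside, world axes, zero at the start; "moment": the same for the moment, N m; "finger_gap": finger opening in mm.
Only numpy, scipy, OpenCV 4.12 (cv2) and the standard library are available. Lean on these libraries where they do the work, as an engineer would, in place of code of your own. Each camera call takes 0.05 s, during which the arm holds its last target.

## Working session

There is one attempt and no reset: what is moved stays moved. The work goes in short steps, Python scripts to look and compute and a tool call to move; the robot and the scene stay as the last step left them, time stands still between calls to the robot, and variables do not carry over. Pictures are saved under pics/ and viewed, and the job is handed in when it is done.

Besides the shell and the picture viewer there is one more tool, called after "Call:" by a JSON object that holds its "method" and its "body". jog_arm: Moves the arm, as the interface text tells. Its arguments: {"type":"object","properties":{"series":{"type":"array","items":{"type":"number"}},"squeeze":{"type":"number"}},"required":["series"]}

```bash
mkdir -p pics; ls
cat > h.py <<'E'
import numpy as np,cv2
from cell import manip
def grab(n,tag):
    s=manip.read_state(); c=manip.camera(n)
    cv2.imwrite(f'pics/{tag}.png',c['color']); np.savez(f'pics/{tag}.npz',**c); return s,c
def cloud(c,T=None):
    T=c['pose'] if T is None else T
    z=c['range_z'];v,u=np.mgrid[:z.shape[0],:z.shape[1]]
    P=np.stack([(u-c['cx'])/c['fx']*z,(v-c['cy'])/c['fy']*z,z,np.ones_like(z)],-1)
    W=(P@T.T)[...,:3]; W[z==0]=np.nan; return W
E
python3 - <<'E'
from h import *
print(manip.read_state())
for n in ('top','scene'):
    s,c=grab(n,n+'0'); print(n,c['fx'],c['pose'].round(3).tolist())
E
```

```text
pics
{'clock': 0.0, 'joints': array([ 1.23441546e+00,  3.00446502e-01,  1.52158113e+00, -1.21829512e-05,
        1.32071619e+00, -6.66273396e-02]), 'qd': array([-1.92581964e-04,  7.10256383e-04,  3.00312484e-04,  5.71221971e-05,
       -3.95324071e-04,  2.21934659e-04]), 'effort': array([ 1.47362234e-04, -5.31819606e+01, -3.52742851e+01,  7.08467513e-02,
        2.43756291e-02, -1.14891336e-04]), 'eef_pos': array([146.51060055, 529.8722608 , 223.89979788]), 'eef_rot': array([-1.62717312,  1.5696451 , -1.89692363]), 'wrist_force': array([-0.78283295,  0.46747217,  1.26553283]), 'moment': array([-0.00448435, -0.00305694,  0.01746309]), 'finger_gap': 93.79224258019337}
top 434.38482376170623 [[-0.027, -0.982, 0.188, 376.702], [-0.999, 0.021, -0.032, -90.117], [0.027, -0.189, -0.982, 956.802], [0.0, 0.0, 0.0, 1.0]]
scene 429.4023803288108 [[0.516, 0.591, -0.62, 1166.291], [0.857, -0.348, 0.38, -470.861], [0.008, -0.728, -0.686, 746.641], [0.0, 0.0, 0.0, 1.0]]
```

View pics/top0.png

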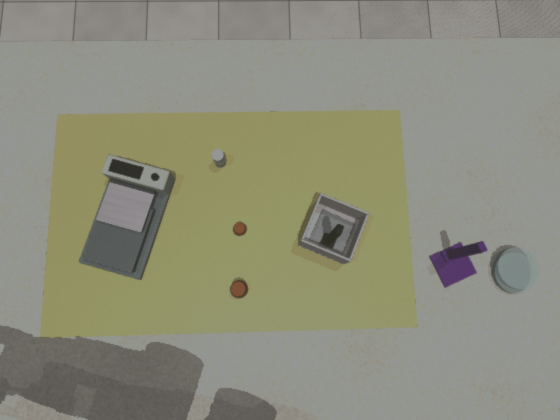

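View pics/scene0.png

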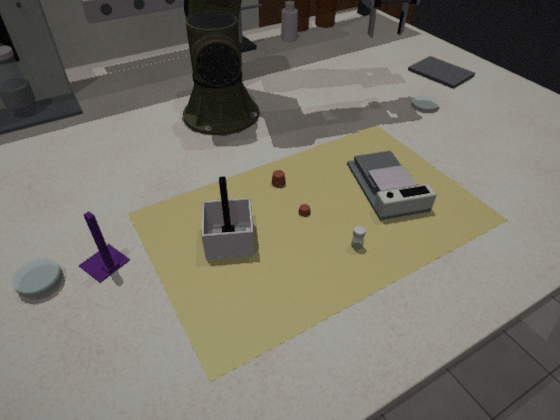

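The top view shows the contact stand on the left (bed about (118,245), flap (125,207), housing (138,173)). The caddy is at (334,228) with the black bar in it. The stoppers are at (239,228) and (238,289) and the vial at (219,158). The purple decoy is off to the right. Next I'll measure these with depth.

Run:
```python
from h import *
def ld(t): return dict(np.load(f'pics/{t}.npz'))
ct=ld('top0');cs=ld('scene0')
Wt=cloud(ct);Ws=cloud(cs)
def rect(P,l):
    r=cv2.minAreaRect(P[:,:2].astype(np.float32)); print(l,len(P),np.round(r[0],1),np.round(r[1],1),round(r[2],2))
    return r
for n,c,W in(('top',ct,Wt),('scene',cs,Ws)):
    hsv=cv2.cvtColor(c['color'],cv2.COLOR_BGR2HSV)
    print(n,'mat z',np.nanmedian(W[...,2][(hsv[...,1]>90)&(hsv[...,0]>20)&(hsv[...,0]<35)]))
    X,Y,Z=W[...,0],W[...,1],W[...,2]
    roi=(X>200)&(X<650)
    cad=roi&(Y>-320)&(Y<-80)
    m=cad&(Z>72)&(Z<86); rect(W[m],'rim')
    m=cad&(Z>95); 
    if m.any():
        P=W[m]; zt=P[:,2].max(); print('bar zmax',np.percentile(P[:,2],[50,90,98,100]).round(1))
        rect(P,'bar'); 
        q=P[P[:,2]>160]; 
        if len(q): rect(q,'bartop'); print(q.mean(0))
        for a in range(90,180,15):
            q=P[(P[:,2]>a)&(P[:,2]<=a+15)]
            if len(q):print(a,q.mean(0).round(1),len(q))
    m=cad&(Z>3)&(Z<14); rect(W[m],'blade')
    st=roi&(Y>100)&(Y<420)
    for a,b,l in((28,39,'bed'),(43,51,'flap'),(55,68,'housing')):
        m=(st&(Z>a)&(Z<b)).astype(np.uint8)
        m=cv2.morphologyEx(m,cv2.MORPH_OPEN,np.ones((3,3)))
        k,L,S,_=cv2.connectedComponentsWithStats(m); i=1+S[1:,4].argmax(); P=W[L==i]; rect(P,l); print('z',np.median(P[:,2]))
    for a in (hsv[...,0]<12,):
        m=((a)&(hsv[...,1]>120)&(Y>-150)&(Y<150)&(X>100)&(X<650)&(Z>3)).astype(np.uint8)
        k,L,S,C=cv2.connectedComponentsWithStats(m)
        for i in range(1,k):
            if S[i,4]>20: P=W[L==i]; print('stop',P.mean(0).round(1),P[:,2].max().round(1))
    m=((Z>20)&(Y>-60)&(Y<150)&(X>350)&(X<650)); 
    rect(W[m],'vial?')
```

```text
top mat z 0.4281860639716797
rim 572 [ 517.5 -222.1] [110.  110.6] 65.98
bar zmax [166.2 169.3 170.8 171.9]
bar 140 [ 498.  -215.2] [14.  20.7] 63.18
bartop 82 [ 498.3 -215.5] [13.8 19.8] 63.93
[ 497.49403306 -214.82726669  167.72589394]
90 [ 494.5 -208.5   99.5] 7
105 [ 493.2 -210.   111.8] 13
120 [ 492.  -210.2  126.6] 12
135 [ 493.3 -209.8  141.1] 15
150 [ 491.9 -210.3  157.5] 17
165 [ 497.9 -215.1  168.2] 76
blade 2639 [ 425.1 -200.3] [239.4 449.6] 89.98
bed 2246 [519.4 235.5] [112.  139.2] 73.02
z 33.73948828224013
flap 1942 [579.1 217.1] [101.7  94.2] 72.87
z 46.85098401117472
housing 748 [630.2 193.4] [137.8  40.7] 88.9
z 59.85686649318728
stop [528.6 -20.7  19.8] 24.2
stop [398.1 -18.5  34.9] 38.9
vial? 569 [535.1  34. ] [318.8 103.9] 34.81
scene mat z 12.683417593068725
rim 566 [ 521.3 -222.2] [109.9 114. ] 66.21
bar zmax [140.5 169.3 171.2 172.9]
bar 221 [ 501.9 -215.7] [14.  23.1] 64.21
bartop 61 [ 501.5 -215.9] [13.  22.7] 63.31
[ 504.33110769 -217.11643502  167.95544065]
90 [ 507.7 -217.3  100.1] 28
105 [ 508.7 -219.2  113.2] 31
120 [ 508.9 -217.6  128. ] 39
135 [ 508.8 -219.3  142.5] 32
150 [ 508.6 -217.9  156.4] 40
165 [ 503.4 -216.5  169. ] 51
blade 2396 [ 424.9 -200.1] [239.7 449.8] 90.0
bed 724 [522.3 236.2] [113.6 141.4] 73.48
z 35.18446670737535
flap 756 [578.4 217.4] [100.6  89.2] 71.78
z 48.08844524805323
housing 289 [631.6 177.1] [104.2  36.2] 89.8
z 61.63521035274891
stop [409.3 -24.5  24.2] 40.2
stop [537.2 -25.6  16.1] 23.3
vial? 383 [538.1  30.7] [311.6 102.5] 34.17
```

Run:
```python
from h import *
a=cv2.imread('pics/top0.png')[175:285,280:390]; b=cv2.imread('pics/top0.png')[145:285,70:190]
cv2.imwrite('pics/crop1.png',np.hstack([cv2.resize(a,(400,400),interpolation=2),cv2.resize(b,(343,400),interpolation=2)]))
```

```text
(no output)
```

View pics/crop1.png

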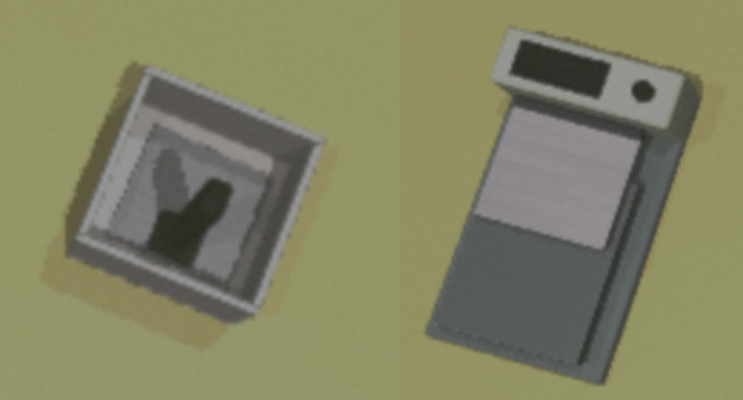

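Run:
```python
from h import *
from scipy.spatial.transform import Rotation as R
s=manip.read_state()
M=R.from_euler('xyz',s['eef_rot']).as_matrix();print(M.round(3))
print(np.degrees(np.arctan2(M[1,1],M[0,1])))
```

```text
[[-0.     0.267  0.964]
 [-0.001  0.964 -0.267]
 [-1.    -0.001 -0.   ]]
74.54371396630442
```

Call:
{"method": "jog_arm", "body": {"series": [0, 0, -0.175, 0.253, -0.38, 0.03, 1, 0, 0, -0.175, 0.253, -0.38, 0.03, 1, 0, 0, -0.175, 0.253, -0.38, 0.03, 1, 0, 0, -0.175, 0.253, -0.38, 0.03, 1, 0, 0, -0.175, 0.253, -0.38, 0.03, 1, 0, 0, -0.175, 0.253, -0.38, 0.03, 1, 0, 0, -0.175, 0.253, -0.38, 0.03, 1, 0, 0, -0.175, 0.253, -0.38, 0.03, 1, 0, 0, -0.175, 0.353, -0.745, 0.03, 1, 0, 0, -0.175, 0.353, -0.745, 0.03, 1, 0, 0, -0.175, 0.353, -0.745, 0.03, 1, 0, 0, -0.175, 0.353, -0.745, 0.03, 1, 0, 0, -0.175, 0.353, -0.745, 0.03, 1, 0, 0, -0.175, 0.353, -0.745, 0.03, 1, 0, 0, -0.175, 0.353, -0.745, 0.03, 1, 0, 0, -0.175, 0.353, -0.745, 0.03, 1, 0, 0, -0.175, 0.353, -0.745, 0.03, 1, 0, 0, -0.175, 0.353, -0.745, 0.03, 1]}}

```text
clock: 2.35
eef_pos: [499.6, -213.9, 254.8]
eef_rot: [0.003, 1.57, -0.441]
wrist_force: [-0.4, 0.3, -0.3]
finger_gap: 94.1
```

Run:
```python
from h import *
from scipy.spatial.transform import Rotation as R
s,c=grab('wrist','w1')
T=np.eye(4);T[:3,:3]=R.from_euler('xyz',s['eef_rot']).as_matrix();T[:3,3]=s['eef_pos']
print(s['clock'],s['eef_pos'],s['joints'].round(2));print(c['mount'].round(3))
W=cloud(c,T@c['mount']);X,Y,Z=W[...,0],W[...,1],W[...,2]
near=(abs(X-500)<100)&(abs(Y+215)<100)
for l,m in(('top',near&(Z>160)&(Z<180)),('rim',near&(Z>72)&(Z<86)),('blade',near&(Z>6)&(Z<13)),('bar',near&(Z>95)&(Z<160))):
    P=W[m]
    if len(P)>5:
        r=cv2.minAreaRect(P[:,:2].astype(np.float32));print(l,len(P),r,P.mean(0))
```

```text
2.35 [ 499.62941381 -213.90291576  254.81577637] [-0.47  0.26  1.5   0.    1.38 -1.6 ]
[[ 0.00000e+00 -2.56000e-01  9.67000e-01 -1.60044e+02]
 [ 1.00000e+00  1.00000e-03 -0.00000e+00 -7.20000e-01]
 [-1.00000e-03  9.67000e-01  2.56000e-01 -7.38690e+01]
 [ 0.00000e+00  0.00000e+00  0.00000e+00  1.00000e+00]]
top 493 ((500.5559997558594, -215.2966766357422), (13.6572265625, 19.56239128112793), 64.61992645263672) [ 499.87495512 -214.88407302  167.92359854]
rim 2479 ((520.6248168945312, -221.9069366455078), (110.19122314453125, 110.11226654052734), 65.97056579589844) [ 519.67289662 -221.25471643   78.61939951]
blade 3216 ((519.2469482421875, -219.98898315429688), (102.58324432373047, 105.88579559326172), 65.90772247314453) [ 522.10255648 -224.99317349    8.86096882]
bar 275 ((493.3492431640625, -211.50003051757812), (13.914483070373535, 3.3270437717437744), 63.247703552246094) [ 492.4857399  -211.12058924  130.83037   ]
```

View pics/w1.png

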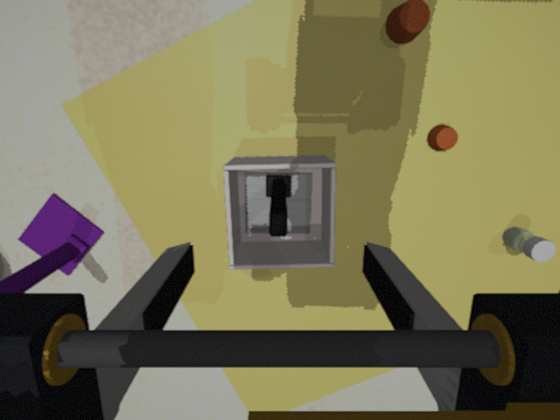

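The wrist view shows the bar top near (278,225), centred between the fingers, with the foot at (278,185) and the caddy around it. I'll descend and grip.

Call:
{"method": "jog_arm", "body": {"series": [0, 0, 0, 0.001, -0.0015, -0.04, 1, 0, 0, 0, 0.001, -0.0015, -0.08, 1, 0, 0, 0, 0.001, -0.0015, -0.11, 1, 0, 0, 0, 0.001, -0.0015, -0.13, 1, 0, 0, 0, 0.001, -0.0015, -0.141, 1, 0, 0, 0, 0.001, -0.0015, -0.141, 1, 0, 0, 0, 0.001, -0.0015, -0.141, -1, 0, 0, 0, 0.001, -0.0015, -0.141, -1, 0, 0, 0, 0.001, -0.0015, -0.141, -1, 0, 0, 0, 0.001, -0.0015, -0.141, -1, 0, 0, 0, 0.001, -0.0015, -0.141, -1, 0, 0, 0, 0.001, -0.0015, -0.141, -1, 0, 0, 0, 0.001, -0.0015, -0.141, -1, 0, 0, 0, 0.001, -0.0015, -0.141, -1], "squeeze": 35}}

```text
clock: 4.15
eef_pos: [500.6, -216.4, 113.4]
eef_rot: [-0.845, 1.571, -1.29]
wrist_force: [-0.7, -0.5, -0.0]
finger_gap: 17.2
```

Call:
{"method": "jog_arm", "body": {"series": [0, 0, 0, 0, 0, 0, -1, 0, 0, 0, 0, 0, 0, -1, 0, 0, 0, 0, 0, 0, -1, 0, 0, 0, 0, 0, 0, -1]}}

```text
clock: 4.65
eef_pos: [500.6, -216.4, 113.4]
eef_rot: [-3.011, 1.571, 2.828]
wrist_force: [-0.1, -0.3, -1.8]
finger_gap: 13.5
```

Call:
{"method": "jog_arm", "body": {"series": [0, 0, 0, 0, 0, 0.01, -1, 0, 0, 0, 0, 0, 0.03, -1, 0, 0, 0, 0, 0, 0.055, -1, 0, 0, 0, 0, 0, 0.085, -1, 0, 0, 0, 0, 0, 0.11, -1, 0, 0, 0, 0, 0, 0.13, -1, 0, 0, 0, 0, 0, 0.13, -1, 0, 0, 0, 0, 0, 0.13, -1]}}

```text
clock: 5.65
eef_pos: [500.3, -216.3, 242.8]
eef_rot: [3.131, 1.57, 2.686]
wrist_force: [0.3, 0.7, -2.5]
finger_gap: 13.7
```

```bash
cat >> h.py <<'E'
from scipy.spatial.transform import Rotation as R
def wrist(tag):
    s,c=grab('wrist',tag)
    T=np.eye(4);T[:3,:3]=R.from_euler('xyz',s['eef_rot']).as_matrix();T[:3,3]=s['eef_pos']
    return s,c,T,cloud(c,T@c['mount'])
E
python3 - <<'E'
from h import *
s,c,T,W=wrist('w2'); print(s)
X,Y,Z=[W[...,i]-T[i,3] for i in range(3)]
m=(abs(X)<110)&(abs(Y)<110)&(Z<-80)&(Z>-125)
P=W[m];print(len(P),cv2.minAreaRect(P[:,:2].astype(np.float32)),np.percentile(P[:,2],[5,25,50,75,95]))
A=np.c_[P[:,:2]-P[:,:2].mean(0),np.ones(len(P))];zz=P[:,2]
k=abs(zz-np.median(zz))<6;print(np.linalg.lstsq(A[k],zz[k],rcond=None)[0])
grab('scene','s2')
E
```

```text
{'clock': 5.65, 'joints': array([-4.75186546e-01,  2.75662051e-01,  1.50908931e+00, -1.73081832e-05,
        1.35770484e+00, -1.60115510e+00]), 'qd': array([ 1.35396169e-03,  1.03621403e-02,  3.35312769e-03, -5.35859037e-06,
        1.94531731e-04, -2.51918756e-04]), 'effort': array([ 1.89489196e-02, -5.43377352e+01, -3.73053896e+01, -1.67011953e-02,
        7.55285053e-02, -2.65378285e-04]), 'eef_pos': array([ 500.34303289, -216.27503799,  242.7660133 ]), 'eef_rot': array([3.13081753, 1.56993262, 2.68599343]), 'wrist_force': array([ 0.26001761,  0.65799251, -2.49171248]), 'moment': array([0.01923675, 0.01936106, 0.0011693 ]), 'finger_gap': 13.734866683333456}
4680 ((520.0090942382812, -226.17245483398438), (80.05099487304688, 74.69744873046875), 64.69351196289062) [137.43347541 138.18145975 138.72483639 139.40578893 147.02232632]
[-1.90035575e-04 -5.97941382e-05  1.38582950e+02]
```

View pics/w2.png

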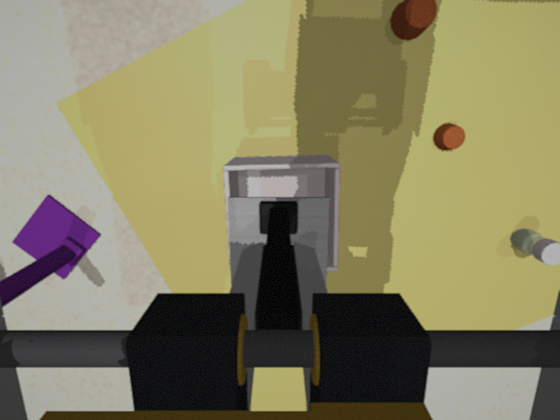

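View pics/s2.png

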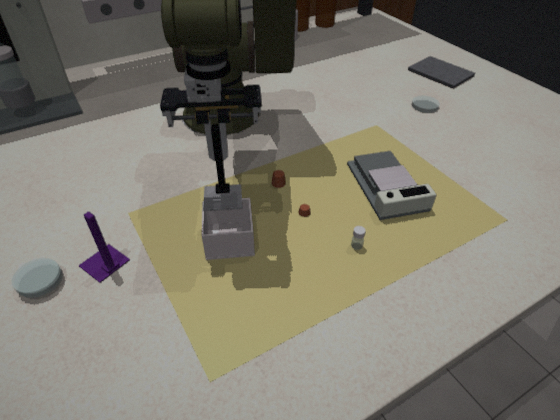

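Call:
{"method": "jog_arm", "body": {"series": [0, 0, 0.145, -0.056, 0.4745, 0, -1, 0, 0, 0.145, -0.056, 0.4745, 0, -1, 0, 0, 0.145, -0.056, 0.4745, 0, -1, 0, 0, 0.145, -0.056, 0.4745, 0, -1, 0, 0, 0.145, -0.056, 0.4745, 0, -1, 0, 0, 0.145, -0.056, 0.4745, 0, -1, 0, 0, 0.145, -0.056, 0.4745, 0, -1, 0, 0, 0.145, -0.056, 0.4745, 0, -1, 0, 0, 0.145, -0.056, 0.4745, 0, -1, 0, 0, 0.145, -0.056, 0.4745, 0, -1, 0, 0, 0.145, -0.056, 0.4745, 0, -1, 0, 0, 0.145, -0.056, 0.4745, 0, -1]}}

```text
clock: 7.25
eef_pos: [444.8, 257.4, 243.5]
eef_rot: [0.516, 1.571, 0.215]
wrist_force: [0.9, -1.0, -2.0]
finger_gap: 13.7
```

Run:
```python
from h import *
s,c,T,W=wrist('w3'); print(s['clock'],s['eef_pos'],s['wrist_force'],s['finger_gap'])
_,cs=grab('scene','s3');_,ct=grab('top','t3')
mb=None
for n,W in(('w',W),('s',cloud(cs)),('t',cloud(ct))):
    X,Y,Z=W[...,0],W[...,1],W[...,2]
    st=(X>350)&(X<720)&(Y>120)&(Y<360)
    for l,a,b in(('blade',128,143),('flap',43,51),('bed',29,39)):
        m=(st&(Z>a)&(Z<b)).astype(np.uint8)
        m=cv2.morphologyEx(m,cv2.MORPH_OPEN,np.ones((3,3)))
        k,L,S,_=cv2.connectedComponentsWithStats(m)
        if k<2: continue
        P=W[L==1+S[1:,4].argmax()]
        r=cv2.minAreaRect(P[:,:2].astype(np.float32));print(n,l,len(P),np.round(r[0],1),np.round(r[1],1),round(r[2],2),np.median(P[:,2]).round(1))
        if l=='flap':
            a=np.radians(-17);u=np.array([np.cos(a),np.sin(a)]);v=np.array([-u[1],u[0]])
            Q=P[:,:2]-[535,230.6];print('  x',np.percentile(Q@u,[0.5,2,98,99.5]).round(1),'y',np.percentile(Q@v,[.5,2,98,99.5]).round(1))
a=cv2.imread('pics/t3.png')[120:300,60:240];b=cv2.imread('pics/w3.png')
cv2.imwrite('pics/c3.png',np.hstack([cv2.resize(a,(400,420)),b[:,100:500]]))
```

```text
7.25 [444.84826129 257.37513397 243.51809732] [ 0.8748276  -0.98044237 -1.99034237] 13.680498356511753
w blade 3846 [463.4 251.1] [80.1 69.9] 73.01 139.3
s blade 411 [467.5 248.3] [81.6 77.4] 69.6 140.6
s flap 795 [577.6 218. ] [101.6  88.4] 73.31 48.1
  x [ 1.4  3.3 84.3 87. ] y [-49.  -47.8  48.1  50. ]
s bed 714 [521.3 235. ] [111.4 143.7] 72.99 35.2
t blade 1076 [463.7 250.5] [82.4 75.1] 72.93 139.2
t flap 1961 [579.2 216.9] [100.9  94.5] 73.01 46.8
  x [-0.7  0.8 88.2 91.7] y [-50.  -48.6  47.4  48.9]
t bed 1539 [518.  235.3] [111.3 137.6] 73.86 33.6
```

View pics/c3.png

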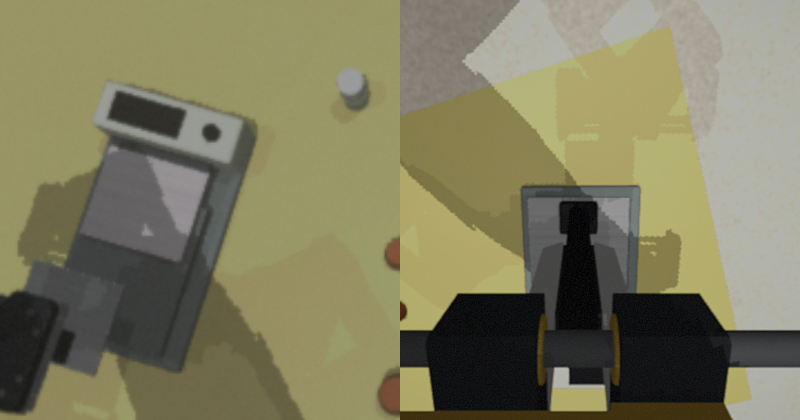

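Call:
{"method": "jog_arm", "body": {"series": [0, 0, 0, 0, 0, -0.03, -1, 0, 0, 0, 0, 0, -0.06, -1, 0, 0, 0, 0, 0, -0.08, -1, 0, 0, 0, 0, 0, -0.09, -1, 0, 0, 0, 0, 0, -0.096, -1, 0, 0, 0, 0, 0, -0.099, -1, 0, 0, 0, 0, 0, -0.099, -1, 0, 0, 0, 0, 0, -0.099, -1]}}

```text
clock: 8.4
eef_pos: [444.7, 258.2, 144.9]
eef_rot: [0.781, 1.57, 0.481]
wrist_force: [0.5, 0.9, -1.4]
finger_gap: 13.7
```

Run:
```python
from h import *
s,c,T,W=wrist('w4'); print(s['clock'],s['eef_pos'],s['wrist_force'],s['finger_gap'])
_,cs=grab('scene','s4');_,ct=grab('top','t4')
for n,W in(('w',W),('s',cloud(cs)),('t',cloud(ct))):
    a=np.radians(-17);u=np.array([np.cos(a),np.sin(a)]);v=np.array([-u[1],u[0]])
    Q=W[...,:2]-[535,230.4];x=Q@u;y=Q@v;Z=W[...,2]
    for l,m in(('blade',(x>-70)&(x<-42)&(abs(y)<36)&(abs(y)>19)&(Z<60)),('bed',(x>-28)&(x<-8)&(abs(y)<45)),('bedside',(x>-75)&(x<-8)&(abs(y)<53)&(abs(y)>44)),('flap',(x>8)&(x<60)&(abs(y)<40))):
        z=Z[m&(Z>20)&(Z<70)]
        if len(z)>5:print(n,l,len(z),np.percentile(z,[10,50,90]).round(1))
a=cv2.imread('pics/s4.png')[120:240,310:470]
cv2.imwrite('pics/c4.png',cv2.resize(a,(800,600),interpolation=2))
```

```text
8.4 [444.726446   258.19663526 144.85723889] [ 0.53573     0.89207677 -1.35031837] 13.714366443595239
w blade 292 [39.9 40.7 41.5]
w bed 31 [33.1 33.7 34.4]
w bedside 1180 [32.9 33.8 34.6]
w flap 847 [46.  46.8 47.5]
s blade 70 [40.2 42.3 44.2]
s bed 112 [33.7 35.3 37.1]
s bedside 103 [32.8 35.4 37. ]
s flap 392 [46.4 48.2 49.7]
t blade 205 [38.6 40.7 42.8]
t bed 402 [32.  34.  36.3]
t bedside 267 [31.9 33.9 35.7]
t flap 918 [44.7 46.7 48.7]
```

View pics/c4.png

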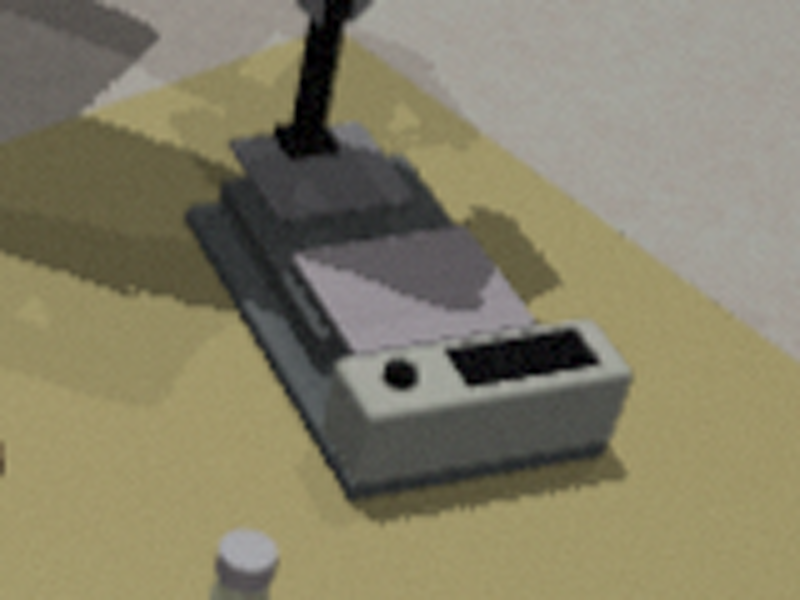

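The scene view shows the blade level over the bed, about 3 mm above it, with its front edge short of the flap. I'll lower 1.7 mm and slide in.

Call:
{"method": "jog_arm", "body": {"series": [0, 0, 0, 0, 0, -0.001, -1, 0, 0, 0, 0, 0, -0.0017, -1, 0, 0, 0, 0.006, -0.0018, -0.0017, -1, 0, 0, 0, 0.012, -0.0037, -0.0017, -1, 0, 0, 0, 0.018, -0.0055, -0.0017, -1, 0, 0, 0, 0.024, -0.0073, -0.0017, -1, 0, 0, 0, 0.03, -0.0092, -0.0017, -1, 0, 0, 0, 0.036, -0.011, -0.0017, -1, 0, 0, 0, 0.042, -0.0128, -0.0017, -1, 0, 0, 0, 0.048, -0.0147, -0.0017, -1, 0, 0, 0, 0.054, -0.0165, -0.0017, -1, 0, 0, 0, 0.059, -0.018, -0.0017, -1, 0, 0, 0, 0.061, -0.0186, -0.0017, -1, 0, 0, 0, 0.061, -0.0186, -0.0017, -1, 0, 0, 0, 0.061, -0.0186, -0.0017, -1, 0, 0, 0, 0.061, -0.0186, -0.0017, -1]}}

```text
clock: 10.55
eef_pos: [505.5, 239.6, 142.8]
eef_rot: [2.616, 1.571, 2.316]
wrist_force: [-0.3, -0.2, -1.6]
finger_gap: 13.9
```

```bash
cat > chk.py <<'E'
from h import *
import sys
t=sys.argv[1]
s,c,T,W=wrist('w'+t); print(s['clock'],s['eef_pos'],s['wrist_force'],s['moment'],s['finger_gap'])
a=np.radians(-17);u=np.array([np.cos(a),np.sin(a)]);v=np.array([-u[1],u[0]])
d=s['eef_pos'][:2]-[535,230.4];print('edge est',d@u+60,d@v,'jaw az',np.degrees(np.arctan2(T[1,1],T[0,1])))
_,cs=grab('scene','s'+t);_,ct=grab('top','t'+t)
for n,W in(('w',W),('s',cloud(cs)),('t',cloud(ct))):
    Q=W[...,:2]-[535,230.4];x=Q@u;y=Q@v;Z=W[...,2]
    for l,m in(('bladeR',(x>-42)&(x<-5)&(y<-19)&(y>-36)),('bladeL',(x>-42)&(x<-5)&(y>19)&(y<36)),('blade back',(x>-42)&(x<-30)&(abs(y)>19)&(abs(y)<36)),('blade front',(x>-14)&(x<-4)&(abs(y)>19)&(abs(y)<36)),('bed',(x>-80)&(x<-50)&(abs(y)<50)),('flapfront',(x>8)&(x<30)&(abs(y)<45)),('flapback',(x>55)&(x<80)&(abs(y)<45))):
        z=Z[m&(Z>20)&(Z<70)]
        if len(z)>5:print(n,l,len(z),np.percentile(z,[10,50,90]).round(1))
    m=(x>-65)&(x<-4)&(abs(y)<60)&(Z<42)&(Z>36)
    if n!='s' and m.sum()>20:
        print('  blade y',np.percentile(y[m],[1,99]).round(1),'xmin',np.percentile(x[m],[1,5]).round(1))
cv2.imwrite('pics/c%s.png'%t,cv2.resize(cs['color'][120:240,310:470],(800,600),interpolation=2))
E
python3 chk.py 5
```

```text
10.55 [505.48695766 239.55717804 142.79503561] [-0.34400882 -0.24946134 -1.55418559] [-0.04847127 -0.00098264 -0.02266281] 13.892879403875202
edge est 29.099237497482203 0.1282744090812784 jaw az 72.82714545442944
w bladeR 925 [37.8 38.6 39.5]
w bladeL 929 [37.8 38.6 39.4]
w blade back 624 [37.8 38.6 39.5]
w blade front 433 [37.8 38.6 39.5]
w bed 4874 [33.  33.9 34.7]
w flapfront 535 [46.  46.8 47.7]
  blade y [-39.8  38.9] xmin [-46.  -45.4]
s bladeR 49 [38.4 39.8 41.7]
s bladeL 50 [38.4 39.6 41.3]
s blade back 34 [38.7 39.7 41.8]
s blade front 18 [38.4 39.8 41.8]
s bed 161 [33.9 35.5 37.1]
s flapfront 178 [46.2 48.5 50. ]
s flapback 222 [46.3 48.2 49.8]
t bladeR 140 [36.7 38.6 40.3]
t blade back 44 [36.9 38.6 40.2]
t blade front 37 [36.4 38.5 40.1]
t bed 438 [31.9 33.9 35.7]
t flapfront 328 [44.8 46.6 49. ]
t flapback 489 [44.9 46.7 48.8]
  blade y [-53.  -15.1] xmin [-62.9 -47.3]
```

View pics/c5.png

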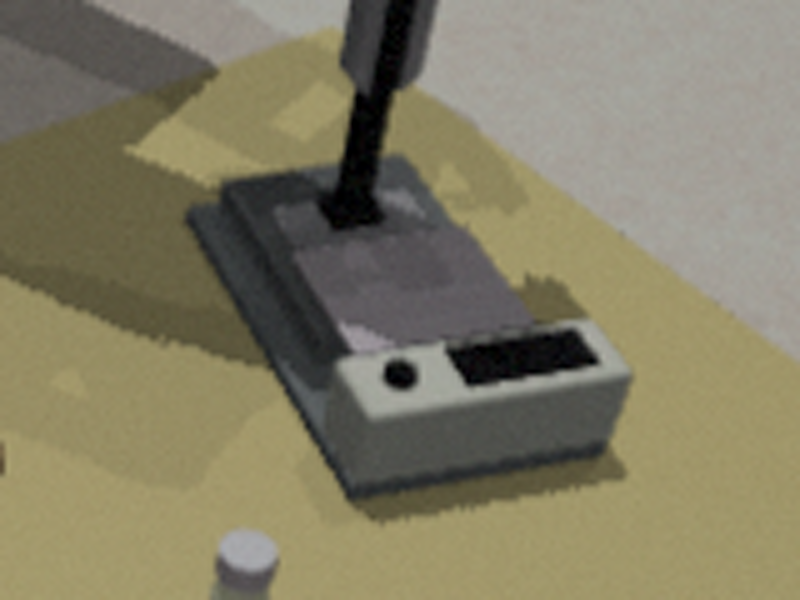

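The blade is under the flap at about 29 mm, centred, with the flap level (about 46.8 mm front and back). Now I'll press gently.

Call:
{"method": "jog_arm", "body": {"series": [0, 0, 0, 0, 0, -0.0005, -1, 0, 0, 0, 0, 0, -0.001, -1, 0, 0, 0, 0, 0, -0.0015, -1, 0, 0, 0, 0, 0, -0.002, -1, 0, 0, 0, 0, 0, -0.0025, -1, 0, 0, 0, 0, 0, -0.003, -1, 0, 0, 0, 0, 0, -0.003, -1, 0, 0, 0, 0, 0, -0.003, -1]}}

```text
clock: 11.7
eef_pos: [505.6, 239.5, 139.8]
eef_rot: [0.653, 1.571, 0.354]
wrist_force: [-1.0, -0.7, 4.2]
finger_gap: 14.0
```

```bash
python3 chk.py 6
```

```text
11.7 [505.64221841 239.51308638 139.84915389] [-1.01304832 -0.70028399  4.18907544] [-0.12760248  0.439292   -0.01231186] 13.988556711169844
edge est 29.260605244156515 0.13150319334657468 jaw az 72.82262431023683
w bladeR 922 [34.8 35.7 36.6]
w bladeL 928 [34.8 35.6 36.4]
w blade back 612 [34.8 35.6 36.5]
w blade front 440 [34.8 35.6 36.5]
w bed 4942 [30.8 31.7 32.5]
w flapfront 544 [46.  46.8 47.7]
  blade y [-39.7  38.7] xmin [-45.6 -44.7]
s bladeR 45 [35.6 37.3 38.8]
s bladeL 41 [35.2 37.2 39.1]
s blade back 29 [35.1 37.2 38.8]
s blade front 6 [36.  37.  39.4]
s bed 170 [31.6 33.2 34.8]
s flapfront 192 [45.8 48.  49.8]
s flapback 230 [46.6 48.2 49.8]
t bladeR 142 [33.7 35.8 38. ]
t blade back 47 [33.6 35.8 37.6]
t blade front 39 [33.6 35.7 37.5]
t bed 436 [29.5 31.4 33.5]
t flapfront 331 [44.6 46.9 48.9]
t flapback 487 [44.6 46.7 48.6]
  blade y [-42.  -15.6] xmin [-48.1 -46.7]
```

The bed has sunk about 2.2 mm at about 5.8 N, which matches the spring. I'll go 1.8 mm further.

Call:
{"method": "jog_arm", "body": {"series": [0, 0, 0, 0, 0, -0.0005, -1, 0, 0, 0, 0, 0, -0.001, -1, 0, 0, 0, 0, 0, -0.0015, -1, 0, 0, 0, 0, 0, -0.0018, -1, 0, 0, 0, 0, 0, -0.0018, -1, 0, 0, 0, 0, 0, -0.0018, -1, 0, 0, 0, 0, 0, -0.0018, -1, 0, 0, 0, 0, 0, -0.0018, -1]}}

```text
clock: 12.85
eef_pos: [505.7, 239.5, 138.1]
eef_rot: [0.606, 1.571, 0.307]
wrist_force: [-1.2, -0.9, 6.6]
finger_gap: 13.4
```

```bash
python3 chk.py 7
```

```text
12.85 [505.66946302 239.50229219 138.14154005] [-1.19282953 -0.919858    6.61938228] [-0.19967457  0.60976154  0.00174346] 13.398006499907696
edge est 29.28981530398936 0.12914621161931628 jaw az 72.8210520945708
w bladeR 924 [33.1 34.  34.8]
w bladeL 930 [33.1 34.  34.8]
w blade back 618 [33.1 33.9 34.9]
w blade front 443 [33.2 34.  34.8]
w bed 4947 [29.1 30.  30.8]
w flapfront 545 [46.  46.9 47.7]
  blade y [-15.4  14. ] xmin [-44.  -43.8]
s bladeR 40 [34.4 35.7 37.2]
s bladeL 38 [33.3 35.8 36.9]
s blade back 28 [34.8 35.9 37.2]
s bed 169 [29.7 31.3 33.2]
s flapfront 200 [46.2 48.3 49.7]
s flapback 240 [46.  48.1 50. ]
t bladeR 144 [31.4 33.6 35.9]
t blade back 47 [31.7 33.4 36. ]
t blade front 39 [32.4 33.9 35.5]
t bed 435 [28.  29.8 31.8]
t flapfront 335 [44.9 46.9 49. ]
t flapback 486 [44.7 46.6 48.9]
  blade y [-39.3 -15.8] xmin [-47.1 -45.7]
```

View pics/c7.png

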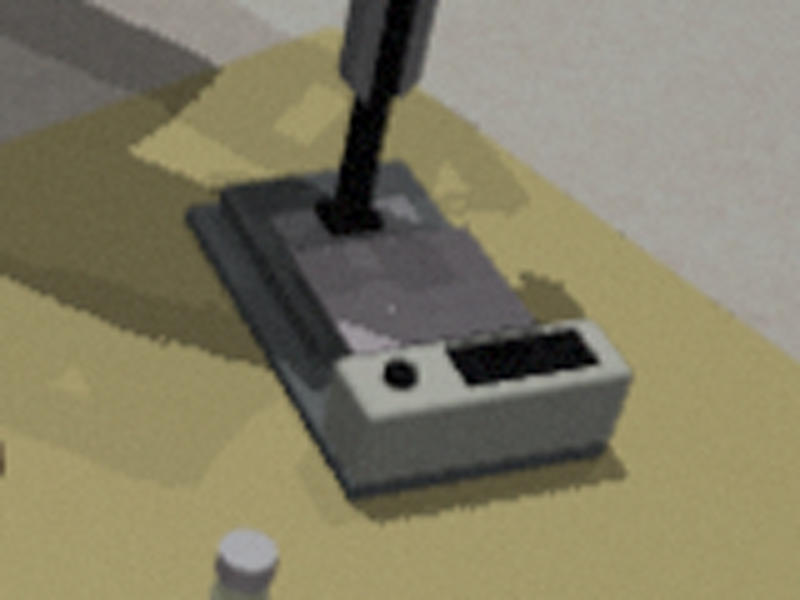

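The bed has sunk about 4 mm at about 8 N. The blade is flat and the flap is level and down, so I'm handing in.

```bash
python3 -c "
from cell import manip
print(manip.sign_off())"
```

```text
the job is handed in; nothing more can be done
None
```

I lifted the strip out of the caddy, laid it just above the bed and slid it under the flap. I then pressed the bed down in small steps and handed the job in at about 13 s, with the handle still gripped. `sign_off()` reports no verdict, so these are my own last checks:

- **Position:** the front edge was about 29 mm under the flap. It was within about 1 mm of the middle and about 0.2° off square.
- **Press:** the bed had sunk about 3.9–4.1 mm of its 8 mm. The wrist force had changed by about 8 N since before contact, which fits the bed's spring.
- **Flatness and flap:** the blade was level to within about 0.5 mm front to back and side to side. The flap was level, with its top still at about 46.8 mm.
- **Grip:** the grip was set to 35 N and the finger gap read 13.4 mm.
- **Disagreements:** the scene camera read heights about 1.5 mm above the other two, but the height differences agreed. In the last check the wrist camera's blade width and rear-edge figures were wrong, because the sunken blade fell below that check's height window. The last sideways measurement of the blade is from the step before.
- **Stoppers and vial:** I did not measure these again at the end. The arm passed well above them, and the vial looked in place in the last picture.

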